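Clamp a flanged tube end onto the leak-test port

TASK

A loose flanged tube end stands on the flange of the blue leak-test port but has slid out towards the open front of its clamp: slide it back home into the fixed rear half ring first. Then swing the hinged half ring round the two flanges until it meets the rubber buffer, and last turn the red hook lever over the brass pin until it has drawn the ring tightly and fully shut. Work gently - feel for each stop instead of forcing the parts - and leave the bearing, gauge and bottle beside it where they are.

Things in the scene. Friction and masses are not known exactly. Their poses are not given: they have to be found in the camera images.
- test_port: Blue bed plate 110 x 185 x 12 mm, fixed to the bench, with an upright 40 mm tube, its 56 mm flange and the clamp. Origin under the tube's axis at bench height; +x points to the fixed rear half ring, -x to the open front, +y to the ring's hinge at (0, 48) mm, -y to the latch pivot at (14, -88) mm. Rear half ring: inner radius 30, outer 40, its lip reaches in to radius 24, top at z 96 mm.
- port_centre (a point): Middle of the port flange's top face, 78 mm above the bench, on the tube's axis: where the middle of the tube end's underside belongs. Axes as test_port. (Mind the room's fixed air-line post, 30 mm square, 0.8 m tall, on the bench at about x 0.31, y 0.42 m, with a regulator 0.54 to 0.65 m up it: keep the arm clear of it when swinging in from the left.)
- tube_end: Loose aluminium tube end, 0.25 kg: flange 56 mm across, 8 mm thick, and a round stem 30 mm across up to 55 mm above the underside, to grip or push. Origin: centre of the underside. It lies flat on the port flange, slid 13 to 22 mm out towards the port's -x. Its flange goes under the rear lip (1.5 mm of play) and stops against the rear half ring at most 2 mm past the centre.
- ring_hinge (a point): Axis of the ring's hinge (vertical), 78 mm above the bench.
- ring_knob (a point): Top of the black upright grip post on the moving half ring: post 16 mm in diameter, free from 88 to 140 mm above the bench, 91 mm from the hinge. With the ring shut it is at (-58, -22) mm from the port centre.
- ring (a joint): Moving half ring about its vertical hinge: 0 fully shut, grows as it opens (clockwise from above), starts 1.2 to 1.6 rad. 0.15 N m of friction holds it where left. At about 0.035 its ear meets a rubber buffer (3 N/mm, 14 N at the ear when shut), which pushes it back to about 0.035 when let go, until the latch draws it in. Below 0.05 the hook can catch the pin; shut is below 0.012.
- pin_site (a point): Nominal place of the top of the upright brass latch pin on the moving ring's ear (10 mm in diameter, 88 to 115 mm above the bench). The pin stands on an adjusting screw and is really set up to 6 mm nearer to or farther from the latch pivot; how far is not told.
- latch_pivot (a point): Vertical axis of the red hook lever, 100 mm above the bench.
- latch_knob (a point): Top of the red upright grip post at the end of the hook lever: post 15 mm in diameter, free from 111 to 143 mm above the bench (the 14 mm thick lever lies below it), 78 mm from the pivot.
- latch (a joint): Hook lever: starts 2.15 to 2.5 rad (open), closes clockwise from above towards 0. The hook's inner edge is a spiral that closes in 12 mm per rad: it takes up the pin at about 0.5 to 1.6, draws the ring in and is tight between about 0.1 and 1.2, depending on the pin. The post takes about 2 N when free, 4 to 9 N while drawing in, and rises fast when tight (12 to 14 N is tight). It stays where left.
- bearing: Bystander: ball bearing, 35 mm across, 11 mm high, lying on the bench. Origin under its centre.
- gauge: Bystander: plug gauge standing upright, 24 mm across, 105 mm high. Origin under its centre.
- threadlock: Bystander: small red thread-lock bottle, 32 mm across, 102 mm high. Origin under its centre.
Mind the look-alikes: they are no part of the job. What is meant by the tube_end is not pink, and is the larger of those in its own colour.

How it is judged:
On the way, in this order (a step that is already met when the one before it is completed fails the run):
1. the tube end is slid home onto the port (within 4 mm of its centre, lying flat) while the ring is still open (horizontal distance between tube_end and port_centre below 0.004 m and angle between tube_end's own z axis and vertical below 0.06 rad and value of joint ring above 0.5 rad), for 0.2 s.
2. the half ring is swung round the flanges up to its buffer while the hook lever is still open (horizontal distance between tube_end and port_centre below 0.004 m and value of joint ring below 0.055 rad and value of joint latch above 1.8 rad), for 0.2 s.
At the end, for the whole second after the job is handed in: The tube end lies flat and within 4 mm of the port's centre, the ring is fully shut (joint ring below 0.012 rad) and held shut by the hook lever (joint latch below 1.4 rad), everything at rest and let go (horizontal distance between tube_end and port_centre below 0.004 m and angle between tube_end's own z axis and vertical below 0.06 rad and z of tube_end in the frame of port_centre below 0.003 m and value of joint ring below 0.012 rad and value of joint latch below 1.4 rad and velocity of joint ring below 0.03 rad/s); the robot touches nothing.
It fails at once if the clamp, its ring or its lever is pushed with more than 25 N (contact force between any of the fingers, the arm and test_port above 25 N).
It fails at once if the tube end is jammed against the clamp with more than 50 N (contact force between tube_end and test_port above 50 N).
It fails at once if the bearing, the gauge or the bottle is moved by more than 20 mm (distance of any of bearing, gauge, threadlock from where it was at the start of the episode above 0.02 m).
It also fails if it takes over 72 s, if anything falls off the work surface, if the arm or the gripper's body presses on something with over 40 N, if the wrist force passes 120 N, or if a joint passes its speed limit or range.

ROBOT

A 6-joint arm with a two-finger parallel gripper is mounted at the origin on a cart in front of the work surface, level with it; the furniture and walls round the work are solid. World frame = base frame: x ahead of the robot, y to its left, z up, the work surface at z = 0. Lengths are in m, angles in rad, forces in N, time in s.
With the tool pointing down it reaches from about 0.35 to 0.775 m from the base axis. Payload 5.5 kg.
Tool frame: the origin (TCP) lies on the front face of the gripper's body, between the roots of the fingers; the fingertips stand 73 mm ahead of it and the grasp point (between the pads) lies 54 mm ahead of it; z points along the fingers, y is the line along which they close (so a half turn about z gives the same grasp; the last joint's range is limited). The gripper opens to 85 mm and grips with 20 to 120 N. Pads are 22 mm wide; open, the fingers measure 114 mm over their backs; the gripper's body (76 mm by 85 mm) begins 54 mm behind the grasp point. The pads swing forward as they close: fully open they stand 13 mm farther back than shut.
Start: joints at [1.109, 0.313, 0.046, 1.304, 0, 1.431], TCP at [0.182, 0.546, 0.304] pointing down, gripper open.
Joint ranges: [-2.76, 2.76], [-0.86, 1.69], [-1.03, 1.26], [-2.2, 2.34], [-1.47, 1.5], [-3.14, 3.14]. Speed limits (rad/s): [2.57, 2.57, 3.14, 3.14, 3.14, 3.14].

INTERFACE

Orientations are given as a unit quaternion [w, x, y, z].
In Python, from workcell import get_state, grab_frame, hand_in gives the robot as it stands.
- The arm moves only by the shell command python3 -m pendant 'ROWS' [FORCE]. ROWS is JSON, a list that holds one entry, the list of rows, each a list of 7 numbers: the opening in per cent of the stroke, from 0 (shut) to 100 (fully open), then the shift along the world's x, y, z in mm, then the turn, a rotation vector about the world's x, y, z in rad. A call has 1 to 10 rows; each row shifts and turns the commanded pose from where the row before left it; what a row does not reach is not made up. A row lasts 1/8 s, in which the tool goes at most 62.5 mm and 10.7 degrees, less where a joint would pass 70% of its speed; a pose out of reach is approached as far as the arm can. A call with a gripper value outside its range is refused whole. The fingers move at their own pace and stop on an object; FORCE is the grip in N (left out, the last holds). Time passes only in rows, so rows that do not move let the fingers close. It gives the time, the measured TCP pose, the force, the opening and the grip force at its end, in the units of the state.
- get_state(): the state, without advancing time (a new reading comes with each control period).
- grab_frame(name): name is "scene" or "top"; returns a dict with "image" (400x640x3 uint8, red, green, blue), "fx", "fy", "cx", "cy" (pixels), "dist_coeffs" ([k1, k2, p1, p2, k3] as OpenCV has them; the pictures are not rectified), "R" (3x3) and "t" (3): a world point X has camera coordinates R X + t. Camera axes: x right, y down, z forward; pixel columns grow to the right and rows downward; lengths in m; the calibration is good to about 2 mm. A picture is of the moment at which its call begins. There is no depth.
- hand_in(): hands the job in; it is judged then, once.
The state is a dict: "t": time; "joints": joint angles; "qvel": joint speeds; "effort": joint torques, N m; "ee_pos": TCP position; "tool_rot": TCP orientation; "ft_force": force on the tool from outside, world axes, zero at the start; "moment": the same for the moment, N m; "opening": finger opening in m; "grasp_force": force on a finger pad.
Only numpy, scipy, OpenCV 4.12 (cv2) and the standard library are available. Lean on these libraries where they do the work, as an engineer would, in place of code of your own. Each camera call takes 0.05 s, during which the arm holds its last target. There are 200 camera calls.

## Working session

There is one attempt and no reset: what is moved stays moved. The work goes in short steps, Python scripts to look and compute and a shell command to move; the robot and the scene stay as the last step left them, time stands still between calls to the robot, and variables do not carry over. Pictures are saved under pics/ and viewed, at most 10 in all, crops included, and the job is handed in when it is done.

```bash
ls; mkdir -p pics
cat > h.py <<'E'
import cv2,numpy as np,sys
from workcell import get_state, grab_frame, hand_in
def snap(n,fn):
    f=grab_frame(n); cv2.imwrite('pics/'+fn,f['image'][:,:,::-1]); np.save('pics/'+fn[:-4]+'.npy',{k:np.array(v) for k,v in f.items()},allow_pickle=True); return f
def load(fn): return np.load('pics/'+fn,allow_pickle=True).item()
def K(f): return np.array([[f['fx'],0,f['cx']],[0,f['fy'],f['cy']],[0,0,1]],float)
def ray(f,uv):
    p=cv2.undistortPoints(np.array([[uv]],float),K(f),np.array(f['dist_coeffs'],float))[0,0]
    R=np.array(f['R']);t=np.array(f['t']); return -R.T@t, R.T@np.array([p[0],p[1],1])
def atz(f,uv,z):
    c,d=ray(f,uv); return c+d*(z-c[2])/d[2]
def tri(a,ua,b,ub):
    c1,d1=ray(a,ua);c2,d2=ray(b,ub);A=np.stack([d1,-d2],1);s=np.linalg.lstsq(A,c2-c1,rcond=None)[0]
    p,q=c1+d1*s[0],c2+d2*s[1]; return (p+q)/2,np.linalg.norm(p-q)
def proj(f,X):
    R=np.array(f['R'],float);return cv2.projectPoints(np.array(X,float).reshape(-1,1,3),cv2.Rodrigues(R)[0],np.array(f['t'],float),K(f),np.array(f['dist_coeffs'],float))[0][:,0]
E
python3 - <<'E'
from h import *
for n in('scene','top'):
    f=snap(n,n+'0.png'); print(n,-np.array(f['R']).T@f['t'],np.array(f['R'])[2],f['fx'])
print(get_state())
E
```

```text
pics
scene [ 0.16074992 -0.38891919  0.66485581] [ 0.48790576  0.59989885 -0.63408937] 417.9354429863988
top [0.53666866 0.12404556 0.97212528] [ 0.06186958  0.00264238 -0.99808074] 480.0729886789816
{'t': 0.1, 'joints': array([ 1.10936366e+00,  3.13939971e-01,  4.50807528e-02,  1.30359174e+00,
       -1.22006853e-05,  1.43121355e+00]), 'qvel': array([-1.13038025e-03, -7.08787677e-04,  2.68184445e-03, -6.63817752e-04,
        6.14229362e-04, -8.92446696e-05]), 'effort': array([ 2.22196373e-03, -4.81723559e+01,  2.99245155e+01,  1.26722440e-02,
       -1.36319691e-04,  7.27840870e-06]), 'ee_pos': array([0.18173526, 0.54516775, 0.30308475]), 'tool_rot': array([-2.39062521e-04,  1.60231209e-01,  9.87079164e-01, -7.92045486e-04]), 'ft_force': array([-0.58767628, -0.37593504,  0.06183529]), 'moment': array([0.01990117, 0.0045887 , 0.01758065]), 'grasp_force': 0.0, 'opening': 0.08563028809032718}
```

View pics/scene0.png

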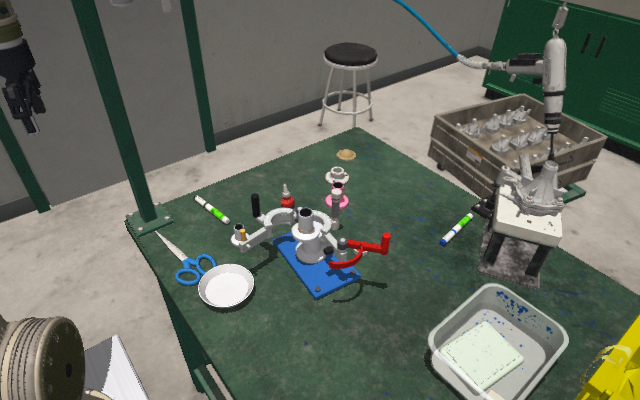

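View pics/top0.png

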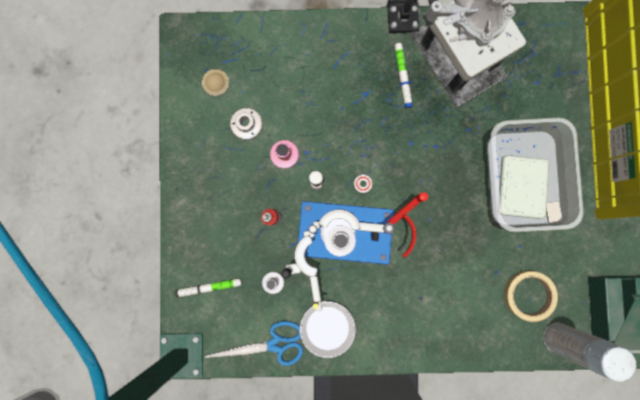

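The top view is roughly world +x up and +y left. Tube-end candidates in the top view:
- on the port, about (341,238)
- grey/white small one at (273,283)
- white one at (246,123)
- pink one at (284,153)

The description, "stands on the port flange", picks (341,238). I'll check that in close crops.

Run:
```python
import cv2
a=cv2.imread('pics/top0.png')[180:320,250:440]; cv2.imwrite('pics/c1.png',cv2.resize(a,None,fx=4,fy=4,interpolation=cv2.INTER_CUBIC))
a=cv2.imread('pics/scene0.png')[165:305,220:410]; cv2.imwrite('pics/c2.png',cv2.resize(a,None,fx=4,fy=4,interpolation=cv2.INTER_CUBIC))
```

```text
(no output)
```

View pics/c1.png

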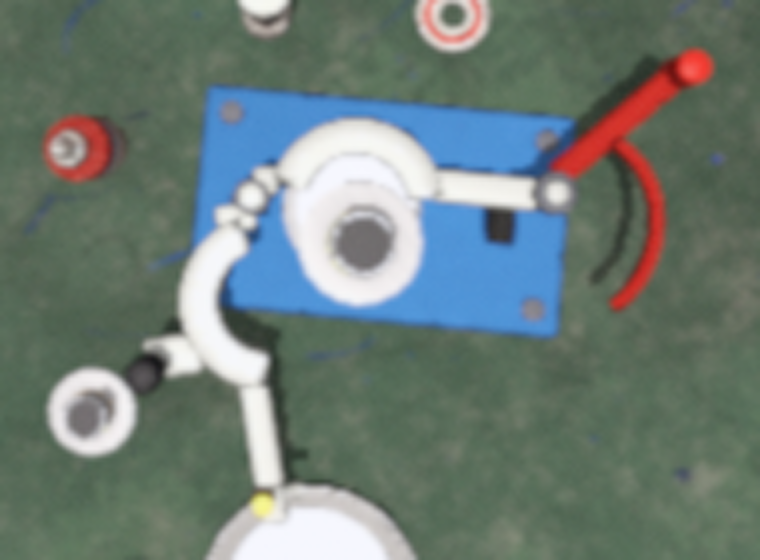

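View pics/c2.png

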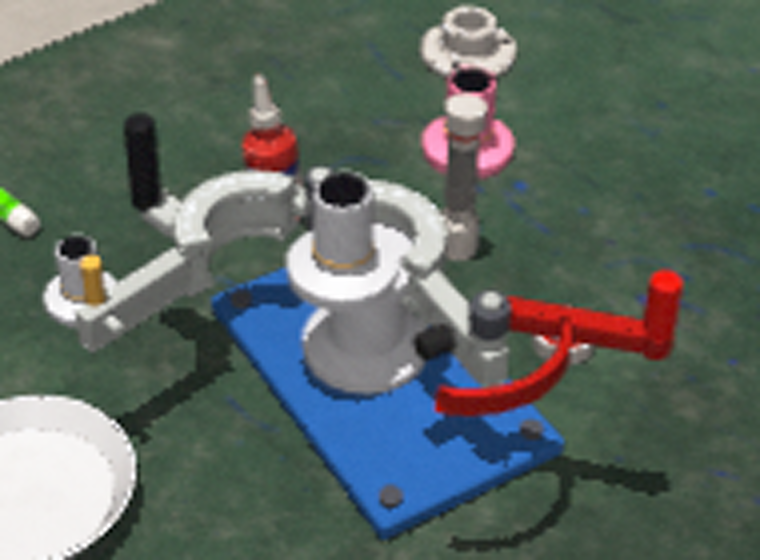

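Run:
```python
from h import *
T=load('top0.npy');S=load('scene0.npy')
t=lambda x,y:(250+x/4-.375,180+y/4-.375); s=lambda x,y:(220+x/4-.375,165+y/4-.375)
P={}
for n,a,b in [('tube',(364,243),(343,188)),('knob',(146,373),(139,122)),('pin',(262,503),(92,262)),('pivottop',(556,190),(490,298)),('lknob',(695,66),(665,278)),('hinge',(252,196),(318,178)),('cornerFR',(555,336),(383,528)),('cornerBR',(578,118),(562,440)),('gauge',(266,5),(466,105)),('thread',(66,148),(260,80))]:
    p,e=tri(T,t(*a),S,s(*b)); P[n]=p; print(n,p.round(4),round(e,4))
c=[atz(T,t(*q),.012)[:2] for q in((212,88),(578,118),(555,336),(190,305))]
c=np.array(c); print(c, [np.linalg.norm(c[i]-c[i-1]) for i in range(4)])
print('plate c',c.mean(0)); d=(c[0]+c[3]-c[1]-c[2]); yaw=np.arctan2(-d[0],d[1]); print('yaw',yaw)
print('bearing',atz(T,t(452,15),.011))
# hinge - pivot
Rz=lambda a:np.array([[np.cos(a),-np.sin(a)],[np.sin(a),np.cos(a)]])
lp=atz(T,t(556,191),.12)[:2]; hp=atz(T,t(252,196),.1)[:2]; print(lp,hp)
v=hp-lp; w=np.array([-14,136.]); print('yaw2',np.arctan2(v[1],v[0])-np.arctan2(w[1],w[0]),np.linalg.norm(v))
```

```text
tube [0.5272 0.097  0.1355] 0.0001
knob [0.4732 0.193  0.1406] 0.0018
pin [0.4139 0.1445 0.1152] 0.0003
pivottop [0.5481 0.0106 0.117 ] 0.0006
lknob [ 0.5996 -0.0474  0.1446] 0.0006
hinge [0.549  0.1465 0.0967] 0.0011
cornerFR [ 0.4776 -0.0006  0.013 ] 0.0007
cornerBR [ 0.5841 -0.0143  0.0146] 0.0031
gauge [0.6368 0.1361 0.1101] 0.0042
thread [0.5722 0.2311 0.0985] 0.003
[[ 6.05219268e-01  1.67013580e-01]
 [ 5.85388931e-01 -1.57143289e-02]
 [ 4.77306807e-01 -4.83894944e-04]
 [ 4.97260218e-01  1.80471780e-01]] [np.float64(0.10879466650984874), np.float64(0.18380079119486836), np.float64(0.10914995001563398), np.float64(0.18205245063369002)]
plate c [0.54129381 0.08282178]
yaw -0.10895786711071198
bearing [0.63890967 0.04557621 0.011     ]
[0.54779668 0.01087401] [0.54935471 0.14607058]
yaw2 -0.1141035494556486 0.1352055471488366
```

Every height matches the text: stem top 135, knob 141, pin 115, latch knob 145 mm. The port centre is about (0.5439, 0.0992) with yaw about -0.112. The tube is at (0.527, 0.097), 16 mm out, and the crop confirms it is the white/aluminium one on the port. I'll retract first, then swing inside the post.

```bash
python3 -m pendant '[[[60,-17,-55,0,0,0,0],[60,-17,-55,0,0,0,0],[60,-17,-55,0,0,0,0],[60,35,-33,0,0,0,0.05],[60,35,-33,0,0,0,0.05],[60,35,-33,0,0,0,0.05],[60,35,-33,0,0,0,0.06],[60,0,0,0,0,0,0]]]' 20; python3 -c "
from h import *; print(get_state())"
```

```text
t: 1.1
ee_pos: [0.2727, 0.2466, 0.3037]
tool_rot: [0.0, 0.059, 0.998, -0.0]
ft_force: [-0.2, 0.7, 0.2]
opening: 0.0515
grasp_force: 0.0
{'t': 1.1, 'joints': array([ 5.16086164e-01, -9.07071685e-02, -4.14906993e-01,  1.24660250e+00,
       -3.30026378e-04,  6.33920625e-01]), 'qvel': array([ 0.07068814, -0.00379241, -0.00732135,  0.01536436,  0.02480094,
        0.06183296]), 'effort': array([ -1.32593628, -24.12784159,  29.7604984 ,  -0.17389599,
        -0.22578039,  -0.5176227 ]), 'ee_pos': array([0.27272279, 0.24662984, 0.3037256 ]), 'tool_rot': array([ 8.72222206e-05,  5.88831490e-02,  9.98264868e-01, -1.40109389e-04]), 'ft_force': array([-0.22922473,  0.68171224,  0.16979132]), 'moment': array([ 0.01173961,  0.06477648, -0.01787602]), 'grasp_force': 0.0, 'opening': 0.0514849424834248}
```

```bash
python3 -m pendant '[[[60,51,-30,0,0,0,0],[60,51,-30,0,0,0,0],[60,51,-30,-20,0,0,0],[60,51,-30,-20,0,0,0],[60,52,-31,-10,0,0,0],[60,0,0,0,0,0,0],[60,0,0,0,0,0,0]]]'; python3 -c "
from h import *; snap('scene','s1.png');snap('top','t1.png');a=cv2.imread('pics/s1.png')[120:305,200:440];b=cv2.imread('pics/t1.png')[165:305,250:440];cv2.imwrite('pics/c3.png',np.vstack([cv2.resize(a,(380,293)),cv2.resize(b,(380,280))]))"
```

```text
t: 1.98
ee_pos: [0.526, 0.0983, 0.2532]
tool_rot: [-0.001, 0.056, 0.998, 0.0]
ft_force: [-0.6, -0.2, -0.1]
opening: 0.0513
grasp_force: 0.0
```

View pics/c3.png

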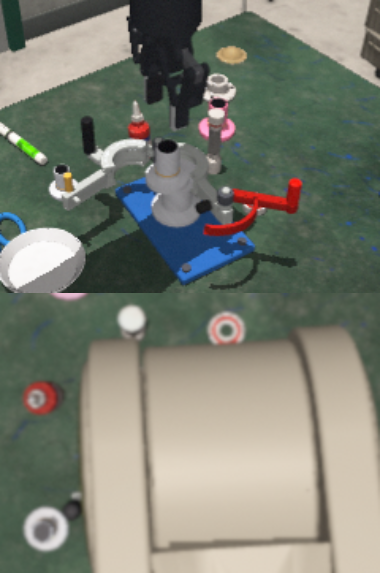

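The fingers are straight over the stem in the scene view; the arm hides it in the top view. Descending and gripping.

```bash
python3 -m pendant '[[[60,1,-1,-30,0,0,0],[60,0,0,-30,0,0,0],[60,0,0,-17,0,0,0],[60,0,0,0,0,0,0],[40,0,0,0,0,0,0],[30,0,0,0,0,0,0],[20,0,0,0,0,0,0],[20,0,0,0,0,0,0],[20,0,0,0,0,0,0]]]' 20
```

```text
t: 3.2
ee_pos: [0.5284, 0.097, 0.1785]
tool_rot: [0.001, 0.056, 0.998, 0.001]
ft_force: [-2.7, 1.9, 6.6]
opening: 0.0284
grasp_force: 21.8
```

```bash
python3 -m pendant '[[[20,0,0,2,0,0,0],[20,0,0,0,0,0,0]]]'
```

```text
t: 3.45
ee_pos: [0.5279, 0.0964, 0.1789]
tool_rot: [-0.0, 0.056, 0.998, -0.0]
ft_force: [-0.0, 0.3, -1.5]
opening: 0.0282
grasp_force: 21.1
```

```bash
python3 -m pendant '[[[20,2.2,0.5,0,0,0,0],[20,2.2,0.5,0,0,0,0],[20,2.2,0.5,0,0,0,0],[20,2.2,0.5,0,0,0,0],[20,2.2,0.5,0,0,0,0],[20,0,0,0,0,0,0]]]'
```

```text
t: 4.2
ee_pos: [0.5391, 0.0991, 0.1789]
tool_rot: [0.0, 0.056, 0.998, 0.0]
ft_force: [-0.6, -0.1, -2.4]
opening: 0.0282
grasp_force: 21.1
```

```bash
for i in 1 2 3; do :; done; python3 -m pendant '[[[20,1.3,0,0,0,0,0],[20,1.3,0,0,0,0,0],[20,1.2,0,0,0,0,0],[20,0,0,0,0,0,0]]]'; python3 -m pendant '[[[20,1,-0.1,0,0,0,0],[20,0,0,0,0,0,0]]]'
```

```text
t: 4.7
ee_pos: [0.5428, 0.099, 0.1789]
tool_rot: [0.0, 0.056, 0.998, 0.0]
ft_force: [-0.5, 0.1, -3.1]
opening: 0.0288
grasp_force: 21.1
t: 4.95
ee_pos: [0.5438, 0.0989, 0.1789]
tool_rot: [0.0, 0.056, 0.998, 0.0]
ft_force: [-0.7, -0.9, -2.2]
opening: 0.0288
grasp_force: 21.1
```

```bash
python3 -m pendant '[[[20,0.7,-0.1,0,0,0,0],[20,0,0,0,0,0,0]]]';python3 -m pendant '[[[20,0.7,-0.1,0,0,0,0],[20,0,0,0,0,0,0]]]'
```

```text
t: 5.2
ee_pos: [0.5444, 0.0988, 0.1789]
tool_rot: [0.0, 0.056, 0.998, 0.0]
ft_force: [-1.1, -0.4, -1.9]
opening: 0.0289
grasp_force: 21.1
t: 5.45
ee_pos: [0.5452, 0.0987, 0.1789]
tool_rot: [0.0, 0.056, 0.998, 0.0]
ft_force: [-0.4, -0.0, -1.8]
opening: 0.0283
grasp_force: 21.1
```

```bash
python3 -m pendant '[[[20,0.7,-0.1,0,0,0,0],[20,0,0,0,0,0,0]]]';python3 -m pendant '[[[20,0.7,-0.1,0,0,0,0],[20,0,0,0,0,0,0]]]'
```

```text
t: 5.7
ee_pos: [0.5458, 0.0986, 0.1789]
tool_rot: [0.0, 0.056, 0.998, 0.0]
ft_force: [-0.1, 0.0, -2.0]
opening: 0.0285
grasp_force: 21.1
t: 5.95
ee_pos: [0.5466, 0.0985, 0.1789]
tool_rot: [0.0, 0.056, 0.998, 0.0]
ft_force: [-0.6, 0.3, -2.5]
opening: 0.0285
grasp_force: 21.1
```

```bash
python3 -m pendant '[[[20,0.7,-0.1,0,0,0,0],[20,0,0,0,0,0,0]]]';python3 -m pendant '[[[20,0.6,-0.1,0,0,0,0],[20,0,0,0,0,0,0]]]'; python3 -c "
from h import *; snap('scene','s2.png');a=cv2.imread('pics/s2.png')[190:290,250:400];cv2.imwrite('pics/c4.png',cv2.resize(a,None,fx=5,fy=5,interpolation=cv2.INTER_CUBIC))"
```

```text
t: 6.2
ee_pos: [0.5471, 0.0984, 0.1789]
tool_rot: [-0.0, 0.056, 0.998, 0.0]
ft_force: [-0.8, -0.4, -2.0]
opening: 0.0288
grasp_force: 21.1
t: 6.45
ee_pos: [0.5474, 0.0984, 0.1788]
tool_rot: [-0.0, 0.056, 0.998, 0.0]
ft_force: [-2.0, 0.1, -0.5]
opening: 0.0285
grasp_force: 21.2
```

View pics/c4.png

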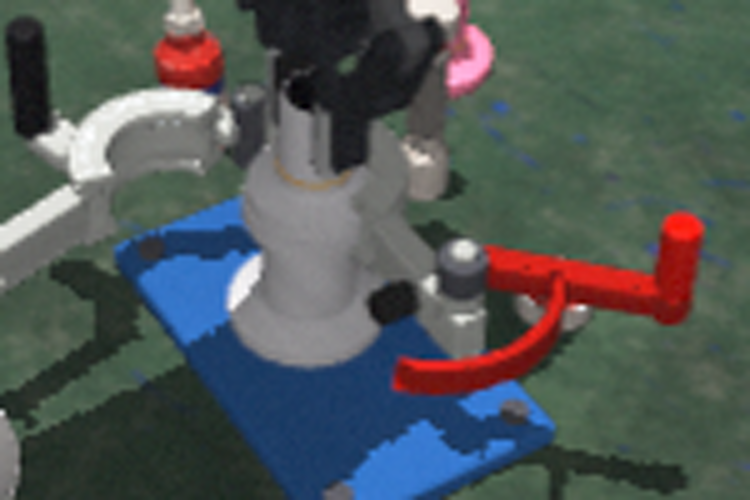

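```bash
python3 -m pendant '[[[20,0.8,-0.1,0,0,0,0],[20,0,0,0,0,0,0]]]'
```

```text
t: 6.75
ee_pos: [0.5478, 0.0983, 0.1787]
tool_rot: [-0.001, 0.056, 0.998, 0.0]
ft_force: [-5.0, 0.1, 1.5]
opening: 0.0286
grasp_force: 21.3
```

The stop is felt: 5 N, at TCP x about 0.5475. I'll back off about 1.5 mm, release and rise.

```bash
python3 -m pendant '[[[20,-1.0,0.1,0,0,0,0],[20,-0.9,0.1,0,0,0,0],[20,0,0,0,0,0,0],[50,0,0,0,0,0,0],[60,0,0,0,0,0,0],[60,0,0,0,0,0,0],[60,0,0,30,0,0,0],[60,0,0,40,0,0,0],[60,0,0,15,0,0,0],[60,0,0,0,0,0,0]]]'
python3 - <<'E'
from h import *
C=np.array([.5448,.099]);y=-.112;R=np.array([[np.cos(y),-np.sin(y)],[np.sin(y),np.cos(y)]])
H=C+R@[0,.048]; print('H',H,'pivot',C+R@[.014,-.088],'shutknob',C+R@[-.058,-.022])
k=np.array([.4732,.193])-H; print('th',np.hypot(*k),1.0*(np.arctan2(-70,-58)+2*np.pi-(np.arctan2(k[1],k[0])-y)))
for th in (1.314,1.1,.9,.7,.5,.3,.2,.1,.05,0):
    a=np.arctan2(-70,-58)+y-th; p=H+.091*np.array([np.cos(a),np.sin(a)])
    q=p+.00485*np.array([-np.sin(a),np.cos(a)]); print(th,p.round(4),'lead',q.round(4),'toolyaw',round((a-np.pi+2*np.pi),3))
E
```

```text
t: 8.0
ee_pos: [0.5473, 0.0984, 0.2648]
tool_rot: [0.001, 0.056, 0.998, 0.0]
ft_force: [-0.3, -0.8, -0.3]
opening: 0.0513
grasp_force: 0.0
H [0.55016477 0.14669926] pivot [0.54887688 0.00998664] shutknob [0.48470454 0.08362027]
th 0.0898183395084554 1.3084580378523776
1.314 [0.4724 0.194 ] lead [0.4699 0.1899] toolyaw -0.547
1.1 [0.4642 0.1765] lead [0.4626 0.1719] toolyaw -0.333
0.9 [0.46   0.1588] lead [0.4593 0.154 ] toolyaw -0.133
0.7 [0.4594 0.1406] lead [0.4597 0.1358] toolyaw 0.067
0.5 [0.4624 0.1227] lead [0.4637 0.118 ] toolyaw 0.267
0.3 [0.4689 0.1057] lead [0.4711 0.1014] toolyaw 0.467
0.2 [0.4734 0.0978] lead [0.476  0.0937] toolyaw 0.567
0.1 [0.4787 0.0904] lead [0.4817 0.0866] toolyaw 0.667
0.05 [0.4816 0.0869] lead [0.4847 0.0833] toolyaw 0.717
0 [0.4846 0.0836] lead [0.488  0.0801] toolyaw 0.767
```

```bash
python3 -m pendant '[[[40,-25,31.5,0,0,0,-0.145],[40,-25,31.5,0,0,0,-0.145],[40,-24,31.5,-10,0,0,-0.145],[40,0,0,0,0,0,0],[40,0,0,0,0,0,0]]]'
python3 -c "
from h import *; snap('scene','s3.png');snap('top','t3.png');a=cv2.imread('pics/s3.png')[130:290,210:400];b=cv2.imread('pics/t3.png')[185:285,280:440];cv2.imwrite('pics/c5.png',np.vstack([cv2.resize(a,(380,320)),cv2.resize(b,(380,238))]))"
```

```text
t: 8.62
ee_pos: [0.4725, 0.1928, 0.2529]
tool_rot: [-0.001, 0.269, 0.963, -0.0]
ft_force: [-0.6, -0.6, 0.4]
opening: 0.0341
grasp_force: 0.0
```

View pics/c5.png

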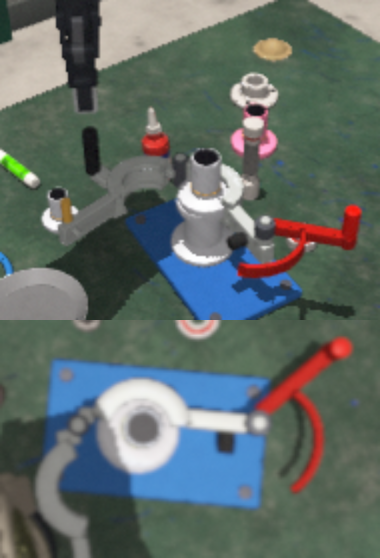

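The tube now sits inside the rear ring; its stem centre is at top-image pixel about (340.6,230.8). The gripper hovers right over the black post, so I'm descending.

```bash
python3 -c "
from h import *; T=load('t3.npy'); p=atz(T,(340.4,230.6),.133); print(p, p[:2]-[.5448,.099])"
python3 -m pendant '[[[40,0,0,-30,0,0,0],[40,0,0,-30,0,0,0],[40,0,0,-19,0,0,0],[30,0,0,0,0,0,0],[30,0,0,0,0,0,0]]]'
```

```text
[0.54417725 0.09685758 0.133     ] [-0.00062275 -0.00214242]
t: 9.35
ee_pos: [0.4736, 0.1925, 0.1756]
tool_rot: [0.0, 0.27, 0.963, 0.0]
ft_force: [0.7, -0.3, -0.1]
opening: 0.0259
grasp_force: 0.0
```

```bash
python3 -m pendant '[[[30,-2.8,-5.2,0,0,0,0.054],[30,-2.8,-5.2,0,0,0,0.053],[30,-2.8,-5.2,0,0,0,0.054],[30,-2.8,-5.2,0,0,0,0.053],[30,-0.8,-4.5,0,0,0,0.05],[30,-0.8,-4.5,0,0,0,0.05],[30,-0.8,-4.5,0,0,0,0.05],[30,-0.8,-4.5,0,0,0,0.05]]]'
```

```text
t: 10.35
ee_pos: [0.4597, 0.1544, 0.1767]
tool_rot: [0.002, 0.065, 0.998, 0.001]
ft_force: [0.9, 2.8, -0.1]
opening: 0.0257
grasp_force: 0.8
```

Pushing with about 2.8 N, as expected. Continuing.

```bash
python3 -m pendant '[[[30,0.1,-6,0,0,0,0.067],[30,0.1,-6,0,0,0,0.067],[30,0.2,-6,0,0,0,0.066],[30,1.3,-5.9,0,0,0,0.067],[30,1.3,-5.9,0,0,0,0.067],[30,1.4,-5.9,0,0,0,0.066],[30,2.4,-5.5,0,0,0,0.067],[30,2.5,-5.5,0,0,0,0.067],[30,2.5,-5.5,0,0,0,0.066],[30,0,0,0,0,0,0]]]'
python3 -m pendant '[[[30,1.2,-1.9,0,0,0,0.025],[30,1.2,-1.9,0,0,0,0.025],[30,1.3,-1.9,0,0,0,0.025],[30,1.2,-1.9,0,0,0,0.025],[30,0,0,0,0,0,0]]]'
```

```text
t: 11.6
ee_pos: [0.4711, 0.1016, 0.1762]
tool_rot: [0.001, -0.231, 0.973, -0.0]
ft_force: [0.8, 0.4, 0.6]
opening: 0.0255
grasp_force: 0.0
t: 12.22
ee_pos: [0.4751, 0.094, 0.1748]
tool_rot: [-0.0, -0.28, 0.96, -0.0]
ft_force: [0.8, 0.8, -0.6]
opening: 0.0256
grasp_force: 0.1
```

```bash
python3 -m pendant '[[[30,1.5,-1.8,0,0,0,0.025],[30,1.5,-1.8,0,0,0,0.025],[30,1.5,-1.8,0,0,0,0.025],[30,1.6,-1.8,0,0,0,0.025],[30,0,0,0,0,0,0]]]'
python3 -m pendant '[[[30,1.3,-1.5,0,0,0,0.02],[30,0,0,0,0,0,0]]]'
python3 -m pendant '[[[30,1.3,-1.4,0,0,0,0.02],[30,0,0,0,0,0,0]]]'
```

```text
t: 12.85
ee_pos: [0.4813, 0.0868, 0.1748]
tool_rot: [-0.0, -0.327, 0.945, -0.0]
ft_force: [-0.6, 0.3, -0.4]
opening: 0.0257
grasp_force: 0.3
t: 13.1
ee_pos: [0.4825, 0.0855, 0.1749]
tool_rot: [0.0, -0.337, 0.942, -0.0]
ft_force: [-0.3, 0.8, -0.4]
opening: 0.0256
grasp_force: 0.4
t: 13.35
ee_pos: [0.4839, 0.0841, 0.1749]
tool_rot: [0.0, -0.346, 0.938, -0.0]
ft_force: [-0.5, 1.4, -0.3]
opening: 0.0256
grasp_force: 0.4
```

```bash
python3 -m pendant '[[[30,0.8,-0.8,0,0,0,0.01],[30,0,0,0,0,0,0]]]'
python3 -m pendant '[[[30,0.7,-0.7,0,0,0,0.01],[30,0,0,0,0,0,0]]]'
python3 -m pendant '[[[30,0.7,-0.7,0,0,0,0.01],[30,0,0,0,0,0,0]]]'
```

```text
t: 13.6
ee_pos: [0.4845, 0.0834, 0.1749]
tool_rot: [-0.0, -0.351, 0.936, -0.0]
ft_force: [-1.1, 1.7, -1.0]
opening: 0.0254
grasp_force: 0.6
t: 13.85
ee_pos: [0.4851, 0.0828, 0.1749]
tool_rot: [-0.0, -0.356, 0.935, 0.0]
ft_force: [-0.9, 1.3, 0.3]
opening: 0.0257
grasp_force: 1.1
t: 14.1
ee_pos: [0.4855, 0.0824, 0.1749]
tool_rot: [-0.0, -0.361, 0.933, 0.001]
ft_force: [-3.7, 4.5, 0.9]
opening: 0.0255
grasp_force: 2.5
```

Buffer felt at about 5.8 N. I'll hold, back off, rise, and carry over to the lever with the wrist turned.

```bash
python3 -m pendant '[[[30,0,0,0,0,0,0],[30,0,0,0,0,0,0],[30,-1.5,1.5,0,0,0,0],[30,-2,2,0,0,0,0],[35,0,0,25,0,0,0],[40,0,0,40,0,0,0],[40,0,0,20,0,0,0],[40,0,0,0,0,0,0]]]'
python3 -m pendant '[[[40,13,-14,0,0,0,0.174],[40,13,-14,0,0,0,0.174],[40,13,-14,0,0,0,0.174],[40,13,-14,0,0,0,0.174],[40,13,-14,0,0,0,0.174],[40,13,-14,0,0,0,0.174],[40,13,-15,0,0,0,0.174],[40,13,-15,0,0,0,0.174],[40,13,-15,0,0,0,0.174],[40,0,0,0,0,0,0]]]'
python3 - <<'E'
from h import *
s=get_state();print(s['joints'],s['t'])
Pv=np.array([.5487,.0103])
for a in np.arange(-.846,-3.3,-.2):
    p=Pv+.078*np.array([np.cos(a),np.sin(a)]); q=p+.00485*np.array([np.sin(a),-np.cos(a)]); print(round(a,3),p.round(4),'lead',q.round(4),'yaw',round(a+np.pi,3))
E
```

```text
t: 15.1
ee_pos: [0.4837, 0.0853, 0.2617]
tool_rot: [0.002, -0.36, 0.933, -0.001]
ft_force: [0.1, 0.5, -0.5]
opening: 0.034
grasp_force: 0.0
t: 16.35
ee_pos: [0.5996, -0.0444, 0.2581]
tool_rot: [0.0, 0.913, -0.409, -0.001]
ft_force: [-0.5, 0.6, 0.2]
opening: 0.0343
grasp_force: 0.0
[-2.07270198e-01  3.81023004e-01  3.07638388e-02  1.22233973e+00
 -4.56568136e-04 -2.50695303e+00] 16.35
-0.846 [ 0.6004 -0.0481] lead [ 0.5968 -0.0513] yaw 2.296
-1.046 [ 0.5878 -0.0572] lead [ 0.5836 -0.0596] yaw 2.096
-1.246 [ 0.5736 -0.0636] lead [ 0.569  -0.0652] yaw 1.896
-1.446 [ 0.5584 -0.0671] lead [ 0.5536 -0.0677] yaw 1.696
-1.646 [ 0.5428 -0.0675] lead [ 0.538  -0.0671] yaw 1.496
-1.846 [ 0.5275 -0.0648] lead [ 0.5228 -0.0634] yaw 1.296
-2.046 [ 0.513  -0.0591] lead [ 0.5087 -0.0568] yaw 1.096
-2.246 [ 0.4999 -0.0506] lead [ 0.4962 -0.0476] yaw 0.896
-2.446 [ 0.4888 -0.0397] lead [ 0.4857 -0.036 ] yaw 0.696
-2.646 [ 0.4801 -0.0268] lead [ 0.4778 -0.0225] yaw 0.496
-2.846 [ 0.4741 -0.0124] lead [ 0.4727 -0.0078] yaw 0.296
-3.046 [0.4711 0.0029] lead [0.4706 0.0077] yaw 0.096
-3.246 [0.4711 0.0184] lead [0.4716 0.0233] yaw -0.104
```

```bash
python3 -m pendant '[[[40,0,-3,-25,0,0,0],[40,0,0,-25,0,0,0],[40,0,0,-17,0,0,0],[40,0,0,0,0,0,0]]]'
python3 -c "
from h import *; snap('scene','s4.png');snap('top','t4.png');a=cv2.imread('pics/s4.png')[180:300,240:430];b=cv2.imread('pics/t4.png')[185:275,270:440];cv2.imwrite('pics/c6.png',np.vstack([cv2.resize(a,(475,300)),cv2.resize(b,(475,251))]))"
```

```text
t: 16.85
ee_pos: [0.5975, -0.0456, 0.1908]
tool_rot: [0.001, 0.913, -0.408, -0.002]
ft_force: [0.6, 0.5, -0.5]
opening: 0.0339
grasp_force: 0.0
```

View pics/c6.png

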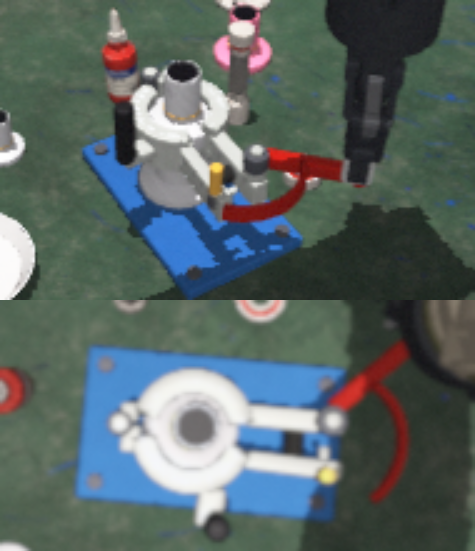

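The ring is closed round the flanges up to the buffer, with the pin at top-crop (327,470). The hook lever is still open and the fingers straddle the red post. Turning the lever now.

```bash
python3 -m pendant '[[[30,0,0,0,0,0,0],[30,-2.8,-3.9,0,0,0,0],[30,-4.4,-2.8,0,0,0,-0.067],[30,-4.4,-2.8,0,0,0,-0.067],[30,-4.4,-2.8,0,0,0,-0.066],[30,-4.9,-1.9,0,0,0,-0.067],[30,-4.9,-1.9,0,0,0,-0.067],[30,-4.9,-1.9,0,0,0,-0.066]]]'
python3 -m pendant '[[[30,-5.1,-0.8,0,0,0,-0.067],[30,-5.1,-0.8,0,0,0,-0.067],[30,-5.1,-0.8,0,0,0,-0.066]]]'
```

```text
t: 17.95
ee_pos: [0.5692, -0.0647, 0.1937]
tool_rot: [-0.001, 0.814, -0.581, 0.001]
ft_force: [1.8, 0.7, 0.3]
opening: 0.0257
grasp_force: 0.8
t: 18.32
ee_pos: [0.554, -0.0673, 0.1937]
tool_rot: [-0.001, 0.751, -0.66, 0.001]
ft_force: [1.7, 0.3, -0.3]
opening: 0.0255
grasp_force: 0.8
```

```bash
python3 -m pendant '[[[30,-3.9,0.1,-1,0,0,-0.05],[30,-3.9,0.1,-1,0,0,-0.05],[30,0,0,0,0,0,0]]]'
python3 -m pendant '[[[30,-3.9,0.2,0,0,0,-0.05],[30,-3.9,0.2,0,0,0,-0.05],[30,0,0,0,0,0,0]]]'
```

```text
t: 18.7
ee_pos: [0.5459, -0.0671, 0.1917]
tool_rot: [-0.0, 0.718, -0.696, 0.001]
ft_force: [1.3, -0.4, 1.1]
opening: 0.0255
grasp_force: 0.4
t: 19.08
ee_pos: [0.538, -0.0665, 0.1914]
tool_rot: [0.0, -0.683, 0.73, -0.0]
ft_force: [0.8, -0.3, 0.7]
opening: 0.0258
grasp_force: 0.4
```

```bash
python3 -m pendant '[[[30,-3.8,0.9,0,0,0,-0.05],[30,-3.8,0.9,0,0,0,-0.05],[30,0,0,0,0,0,0]]]'
python3 -m pendant '[[[30,-3.8,1,0,0,0,-0.05],[30,-3.8,1,0,0,0,-0.05],[30,0,0,0,0,0,0]]]'
```

```text
t: 19.45
ee_pos: [0.5303, -0.0647, 0.1911]
tool_rot: [-0.0, -0.646, 0.763, -0.0]
ft_force: [0.5, -1.2, 1.2]
opening: 0.0258
grasp_force: 0.4
t: 19.82
ee_pos: [0.5225, -0.0624, 0.1909]
tool_rot: [-0.0, -0.607, 0.795, 0.0]
ft_force: [-0.3, -0.1, 1.1]
opening: 0.0258
grasp_force: 0.3
```

```bash
python3 -m pendant '[[[30,-3.6,1.4,0,0,0,-0.05],[30,-3.6,1.4,0,0,0,-0.05],[30,0,0,0,0,0,0]]]'
python3 -m pendant '[[[30,-3.5,1.8,0,0,0,-0.05],[30,-3.4,1.9,0,0,0,-0.05],[30,0,0,0,0,0,0]]]'
```

```text
t: 20.2
ee_pos: [0.5152, -0.0596, 0.1908]
tool_rot: [-0.0, -0.567, 0.824, 0.0]
ft_force: [1.3, 0.2, -1.1]
opening: 0.0254
grasp_force: 0.2
t: 20.58
ee_pos: [0.5083, -0.056, 0.1908]
tool_rot: [-0.0, -0.525, 0.851, 0.0]
ft_force: [-0.0, 0.0, -0.5]
opening: 0.0255
grasp_force: 0.1
```

```bash
python3 -m pendant '[[[30,-3.2,2.2,0,0,0,-0.05],[30,0,0,0,0,0,0]]]'
python3 -m pendant '[[[30,-3.2,2.3,0,0,0,-0.05],[30,0,0,0,0,0,0]]]'
```

```text
t: 20.82
ee_pos: [0.5052, -0.0538, 0.1908]
tool_rot: [-0.0, -0.504, 0.864, 0.0]
ft_force: [0.4, -1.1, -0.3]
opening: 0.0259
grasp_force: 0.2
t: 21.08
ee_pos: [0.502, -0.0515, 0.1909]
tool_rot: [-0.0, -0.482, 0.876, 0.0]
ft_force: [0.3, 0.2, 0.5]
opening: 0.0259
grasp_force: 0.2
```

```bash
python3 -m pendant '[[[30,-3,2.5,0,0,0,-0.05]]]'
python3 -m pendant '[[[30,-3,2.6,0,0,0,-0.05]]]'; python3 -m pendant '[[[30,-2.8,2.7,0,0,0,-0.05]]]'
```

```text
t: 21.2
ee_pos: [0.4994, -0.0493, 0.1909]
tool_rot: [-0.0, -0.459, 0.888, -0.0]
ft_force: [1.0, -0.8, -1.2]
opening: 0.0255
grasp_force: 0.9
t: 21.32
ee_pos: [0.4964, -0.0467, 0.1909]
tool_rot: [-0.0, -0.437, 0.9, -0.0]
ft_force: [0.9, -0.9, -0.7]
opening: 0.0255
grasp_force: 0.9
t: 21.45
ee_pos: [0.4935, -0.044, 0.1909]
tool_rot: [-0.0, -0.414, 0.91, -0.0]
ft_force: [-0.6, -1.6, 0.3]
opening: 0.0255
grasp_force: 0.9
```

```bash
python3 -m pendant '[[[30,-2.7,2.8,0,0,0,-0.05]]]'
python3 -m pendant '[[[30,-2.6,2.9,0,0,0,-0.05]]]'; python3 -m pendant '[[[30,-2.4,3,0,0,0,-0.05]]]'
```

```text
t: 21.58
ee_pos: [0.4908, -0.0412, 0.1909]
tool_rot: [-0.0, -0.391, 0.92, -0.0]
ft_force: [1.7, -1.6, -2.0]
opening: 0.0253
grasp_force: 0.9
t: 21.7
ee_pos: [0.4882, -0.0382, 0.1909]
tool_rot: [0.0, -0.368, 0.93, -0.0]
ft_force: [1.3, -0.9, -1.0]
opening: 0.0257
grasp_force: 0.8
t: 21.82
ee_pos: [0.4858, -0.0352, 0.1909]
tool_rot: [0.0, -0.345, 0.939, -0.0]
ft_force: [1.4, -0.8, -1.1]
opening: 0.0261
grasp_force: 0.8
```

```bash
python3 -m pendant '[[[30,-2.2,3.2,0,0,0,-0.05]]]'
python3 -m pendant '[[[30,-2.1,3.2,0,0,0,-0.05]]]'; python3 -m pendant '[[[30,-1.9,3.4,0,0,0,-0.05]]]'
```

```text
t: 21.95
ee_pos: [0.4836, -0.032, 0.1909]
tool_rot: [0.0, -0.321, 0.947, -0.0]
ft_force: [1.5, -0.7, -1.4]
opening: 0.0257
grasp_force: 0.8
t: 22.08
ee_pos: [0.4816, -0.0287, 0.1909]
tool_rot: [0.0, -0.297, 0.955, -0.0]
ft_force: [2.1, -0.4, -0.4]
opening: 0.0254
grasp_force: 0.8
t: 22.2
ee_pos: [0.4798, -0.0255, 0.1909]
tool_rot: [0.0, -0.273, 0.962, -0.0]
ft_force: [3.2, -2.3, -1.4]
opening: 0.0258
grasp_force: 1.5
```

```bash
python3 -m pendant '[[[30,-1.7,3.5,0,0,0,-0.05]]]'
python3 -m pendant '[[[30,-1.5,3.6,0,0,0,-0.05]]]'
```

```text
t: 22.32
ee_pos: [0.4783, -0.0223, 0.1909]
tool_rot: [0.0, -0.249, 0.968, -0.001]
ft_force: [2.2, -3.3, -3.0]
opening: 0.0261
grasp_force: 2.0
t: 22.45
ee_pos: [0.4768, -0.0189, 0.1909]
tool_rot: [0.0, -0.225, 0.974, -0.001]
ft_force: [2.3, -3.5, -2.4]
opening: 0.0256
grasp_force: 2.3
```

```bash
python3 -m pendant '[[[30,-1.4,3.7,0,0,0,-0.05]]]'
python3 -m pendant '[[[30,-1.2,3.8,0,0,0,-0.05]]]'
```

```text
t: 22.58
ee_pos: [0.4755, -0.0153, 0.1909]
tool_rot: [0.0, -0.2, 0.98, -0.001]
ft_force: [2.6, -4.7, -2.6]
opening: 0.0255
grasp_force: 2.8
t: 22.7
ee_pos: [0.4743, -0.0118, 0.1909]
tool_rot: [0.0, -0.176, 0.984, -0.002]
ft_force: [2.6, -6.1, -3.1]
opening: 0.0256
grasp_force: 3.2
```

```bash
python3 -m pendant '[[[30,-0.9,3.5,0,0,0,-0.045]]]'
python3 -m pendant '[[[30,-0.6,2.5,0,0,0,-0.03]]]'
```

```text
t: 22.82
ee_pos: [0.4734, -0.0084, 0.1909]
tool_rot: [0.0, -0.153, 0.988, -0.002]
ft_force: [1.9, -5.9, -3.7]
opening: 0.0256
grasp_force: 3.3
t: 22.95
ee_pos: [0.4727, -0.0059, 0.1909]
tool_rot: [0.0, -0.139, 0.99, -0.002]
ft_force: [1.9, -6.6, -2.8]
opening: 0.0256
grasp_force: 3.6
```

```bash
python3 -m pendant '[[[30,-0.4,2.5,0,0,0,-0.03]]]'
python3 -m pendant '[[[30,-0.3,1.8,0,0,0,-0.02]]]'
```

```text
t: 23.08
ee_pos: [0.4723, -0.0037, 0.1909]
tool_rot: [-0.0, -0.124, 0.992, -0.002]
ft_force: [1.5, -8.4, -3.2]
opening: 0.0254
grasp_force: 4.1
t: 23.2
ee_pos: [0.472, -0.002, 0.1908]
tool_rot: [-0.0, -0.114, 0.993, -0.002]
ft_force: [3.0, -8.0, -2.9]
opening: 0.0256
grasp_force: 4.0
```

```bash
python3 -m pendant '[[[30,-0.2,1.8,0,0,0,-0.02]]]'
python3 -m pendant '[[[30,-0.2,1.8,0,0,0,-0.02]]]'
```

```text
t: 23.32
ee_pos: [0.4717, -0.0002, 0.1908]
tool_rot: [-0.0, -0.104, 0.995, -0.002]
ft_force: [1.9, -8.3, -2.4]
opening: 0.0257
grasp_force: 3.9
t: 23.45
ee_pos: [0.4714, 0.0015, 0.1908]
tool_rot: [-0.0, -0.094, 0.996, -0.002]
ft_force: [0.8, -8.2, -2.6]
opening: 0.0256
grasp_force: 4.1
```

```bash
python3 -m pendant '[[[30,-0.1,1.5,0,0,0,-0.02]]]'
python3 -m pendant '[[[30,-0.1,1.5,0,0,0,-0.02]]]'
```

```text
t: 23.58
ee_pos: [0.4713, 0.003, 0.1908]
tool_rot: [-0.0, -0.084, 0.996, -0.002]
ft_force: [1.2, -8.7, -0.7]
opening: 0.0256
grasp_force: 4.0
t: 23.7
ee_pos: [0.4712, 0.0044, 0.1908]
tool_rot: [-0.0, -0.074, 0.997, -0.002]
ft_force: [0.6, -9.7, -2.2]
opening: 0.0258
grasp_force: 4.7
```

```bash
python3 -m pendant '[[[30,0,1.3,0,0,0,-0.015]]]'
python3 -m pendant '[[[30,0,1.3,0,0,0,-0.015]]]'
```

```text
t: 23.82
ee_pos: [0.4711, 0.0055, 0.1908]
tool_rot: [-0.0, -0.067, 0.998, -0.003]
ft_force: [0.8, -9.7, -2.2]
opening: 0.0256
grasp_force: 4.7
t: 23.95
ee_pos: [0.471, 0.0068, 0.1908]
tool_rot: [-0.0, -0.059, 0.998, -0.003]
ft_force: [-0.6, -9.8, -1.2]
opening: 0.0255
grasp_force: 4.7
```

```bash
python3 -m pendant '[[[30,0,1.2,0,0,0,-0.015]]]'
python3 -m pendant '[[[30,0,0.8,0,0,0,-0.01]]]'
```

```text
t: 24.08
ee_pos: [0.471, 0.008, 0.1908]
tool_rot: [-0.0, -0.052, 0.999, -0.003]
ft_force: [-0.2, -9.8, -1.3]
opening: 0.0256
grasp_force: 4.6
t: 24.2
ee_pos: [0.4709, 0.0087, 0.1908]
tool_rot: [-0.0, -0.047, 0.999, -0.003]
ft_force: [0.1, -9.9, -1.5]
opening: 0.0253
grasp_force: 4.7
```

```bash
python3 -m pendant '[[[30,0,1.2,0,0,0,-0.015]]]'
python3 -m pendant '[[[30,0,1.2,0,0,0,-0.015]]]'
```

```text
t: 24.32
ee_pos: [0.4709, 0.0097, 0.1908]
tool_rot: [-0.0, -0.039, 0.999, -0.003]
ft_force: [0.1, -11.8, -2.0]
opening: 0.0255
grasp_force: 5.5
t: 24.45
ee_pos: [0.4709, 0.0107, 0.1908]
tool_rot: [-0.001, -0.031, 0.999, -0.003]
ft_force: [-0.5, -13.1, -1.9]
opening: 0.0256
grasp_force: 6.6
```

```bash
python3 -m pendant '[[[30,0.1,1.2,0,0,0,-0.015]]]'
python3 -m pendant '[[[30,0.1,0.8,0,0,0,-0.01]]]'
```

```text
t: 24.58
ee_pos: [0.471, 0.0116, 0.1908]
tool_rot: [-0.001, -0.024, 1.0, -0.004]
ft_force: [-0.2, -13.6, -2.4]
opening: 0.0257
grasp_force: 7.0
t: 24.7
ee_pos: [0.471, 0.0122, 0.1907]
tool_rot: [-0.001, -0.019, 1.0, -0.004]
ft_force: [-1.8, -10.7, -1.7]
opening: 0.0258
grasp_force: 5.4
```

```bash
python3 -m pendant '[[[30,0.1,0.8,0,0,0,-0.01]]]'
python3 -m pendant '[[[30,0.1,0.8,0,0,0,-0.01]]]'
```

```text
t: 24.82
ee_pos: [0.4709, 0.0136, 0.1907]
tool_rot: [-0.001, -0.014, 1.0, -0.003]
ft_force: [-0.7, -11.8, -1.1]
opening: 0.0255
grasp_force: 5.9
t: 24.95
ee_pos: [0.4709, 0.0141, 0.1907]
tool_rot: [-0.001, -0.009, 1.0, -0.004]
ft_force: [-0.6, -13.1, -0.4]
opening: 0.0253
grasp_force: 6.8
```

```bash
python3 -m pendant '[[[30,0.1,0.8,0,0,0,-0.01]]]'
python3 -m pendant '[[[30,0.1,0.8,0,0,0,-0.01]]]'; python3 -c "
from h import *; snap('scene','s5.png');snap('top','t5.png');a=cv2.imread('pics/s5.png')[180:300,240:430];b=cv2.imread('pics/t5.png')[185:275,270:440];cv2.imwrite('pics/c7.png',np.vstack([cv2.resize(a,(475,300)),cv2.resize(b,(475,251))]))"
```

```text
t: 25.08
ee_pos: [0.471, 0.0146, 0.1907]
tool_rot: [-0.001, -0.004, 1.0, -0.004]
ft_force: [-1.0, -15.4, -1.2]
opening: 0.0256
grasp_force: 7.7
t: 25.2
ee_pos: [0.4711, 0.0152, 0.1907]
tool_rot: [-0.001, 0.001, 1.0, -0.004]
ft_force: [-2.3, -14.2, -0.4]
opening: 0.0257
grasp_force: 7.2
```

View pics/c7.png

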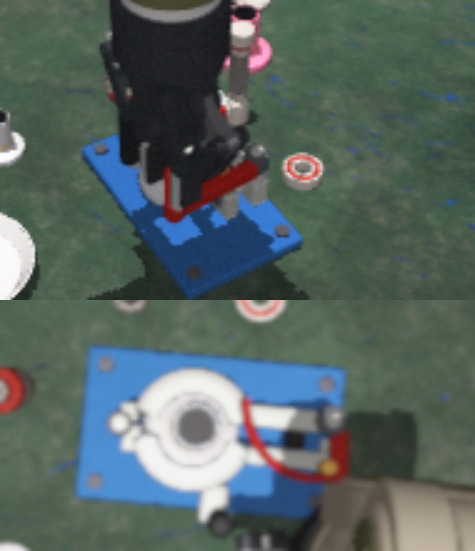

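```bash
python3 -m pendant '[[[30,0.1,0.8,0,0,0,-0.01],[30,0,0,0,0,0,0]]]'
python3 - <<'E'
from h import *
a=load('t4.npy')['image'];b=load('t5.npy')['image']
# sub-pixel shift of ring knob (dark) and static parts by template phase correlation
def sh(r0,r1,c0,c1):
    g=lambda i:cv2.resize(cv2.cvtColor(i[r0:r1,c0:c1],cv2.COLOR_RGB2GRAY),None,fx=4,fy=4,interpolation=cv2.INTER_CUBIC).astype(np.float32)
    return np.array(cv2.phaseCorrelate(g(a),g(b),cv2.createHanningWindow(((c1-c0)*4,(r1-r0)*4),cv2.CV_32F))[0])/4
print('post foot+ring knob',sh(248,262,338,352),'hinge',sh(220,240,305,325),'ring',sh(240,252,315,350),'rear',sh(208,225,320,355))
T=load('t4.npy')
C=np.array([.5448,.099]);y=-.112;H=np.array([.5502,.1467])
for th in(.05,.035,.012,0):
    an=np.arctan2(-70,-58)+y-th; p=H+.091*np.array([np.cos(an),np.sin(an)]); print(th,proj(T,[[*p,.14]]))
E
```

```text
t: 25.55
ee_pos: [0.4711, 0.016, 0.1907]
tool_rot: [-0.001, 0.006, 1.0, -0.004]
ft_force: [-1.3, -15.0, -1.5]
opening: 0.0253
grasp_force: 7.5
post foot+ring knob [-0.01068048 -0.0391566 ] hinge [0.00700803 0.00628675] ring [-0.00828033 -0.98074214] rear [-0.01810416 -0.01815073]
0.05 [[347.32958025 266.78591077]]
0.035 [[347.90769095 266.24238678]]
0.012 [[348.77800751 265.3922947 ]]
0 [[349.22420648 264.94088179]]
```

```bash
cat > m.py <<'E'
from h import *
def sh(A,B,r0,r1,c0,c1):
    a=load(A)['image'];b=load(B)['image']
    g=lambda i:cv2.resize(cv2.cvtColor(i[r0:r1,c0:c1],cv2.COLOR_RGB2GRAY),None,fx=4,fy=4,interpolation=cv2.INTER_CUBIC).astype(np.float32)
    return np.round(np.array(cv2.phaseCorrelate(g(a),g(b),cv2.createHanningWindow(((c1-c0)*4,(r1-r0)*4),cv2.CV_32F))[0])/4,2)
def meas(A,B):
    print('knob',sh(A,B,257,274,340,357),'lower ring',sh(A,B,236,254,316,340),'ear',sh(A,B,240,254,352,366))
E
python3 -c "
from m import *; snap('top','t6.png'); meas('t4.npy','t5.npy'); meas('t5.npy','t6.npy')"
```

```text
knob [ 0.97 -1.02] lower ring [ 0.01 -1.03] ear [-0.1  -0.07]
knob [0.03 0.02] lower ring [-0. -0.] ear [ 0.01 -0.  ]
```

```bash
python3 -m pendant '[[[30,0.1,0.9,0,0,0,-0.01]]]';python3 -m pendant '[[[30,0.1,0.8,0,0,0,-0.01],[30,0,0,0,0,0,0]]]'; python3 -c "
from m import *; snap('top','t7.png'); meas('t4.npy','t7.npy'); meas('t5.npy','t7.npy')"
```

```text
t: 25.72
ee_pos: [0.4712, 0.0165, 0.1907]
tool_rot: [-0.001, 0.011, 1.0, -0.005]
ft_force: [-1.3, -18.2, -0.9]
opening: 0.0259
grasp_force: 9.0
t: 25.98
ee_pos: [0.4713, 0.0169, 0.1907]
tool_rot: [-0.001, 0.016, 1.0, -0.005]
ft_force: [-2.1, -19.2, -1.8]
opening: 0.0261
grasp_force: 9.3
knob [ 1.06 -1.06] lower ring [-0.03 -1.03] ear [ 0.04 -0.16]
knob [ 0.03 -0.05] lower ring [-0.02  0.01] ear [-0.   -0.01]
```

It is definitely tight: the force climbs steeply to 19 N and the ring no longer moves. Releasing, rising and checking.

```bash
python3 -m pendant '[[[30,0,-2,0,0,0,0],[32,0,-4,0,0,0,0],[35,0,-2,0,0,0,0],[40,0,0,25,0,0,0],[40,0,0,40,0,0,0],[40,-30,-20,30,0,0,0],[40,-40,-40,0,0,0,0],[40,0,0,0,0,0,0]]]'; python3 -c "
from m import *; snap('scene','s8.png');snap('top','t8.png'); meas('t4.npy','t8.npy'); meas('t7.npy','t8.npy');a=cv2.imread('pics/s8.png')[180:300,240:430];b=cv2.imread('pics/t8.png')[185:275,270:440];cv2.imwrite('pics/c8.png',np.vstack([cv2.resize(a,(475,300)),cv2.resize(b,(475,251))]))"
```

```text
t: 27.02
ee_pos: [0.3998, -0.048, 0.2864]
tool_rot: [0.0, 0.017, 1.0, 0.0]
ft_force: [0.4, 0.2, 0.3]
opening: 0.0339
grasp_force: 0.0
knob [ 1.   -1.03] lower ring [-0.02 -0.99] ear [ 0.02 -0.  ]
knob [ 0.01 -0.01] lower ring [-0.04  0.  ] ear [ 0.07 -0.02]
```

View pics/c8.png

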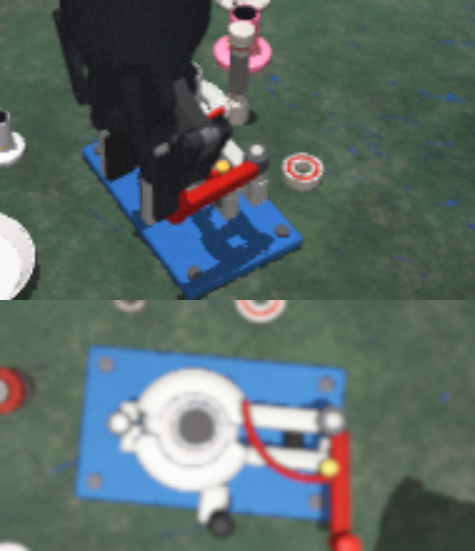

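The hook has held the pin, the ring stayed shut after release, the tube is centred and the gripper is clear. Handing in.

```bash
python3 -c "
from h import *; print(hand_in())"
```

```text
the job is handed in; nothing more can be done
None
```

The job is handed in (no verdict came back): tube end slid home to its stop, ring swung to the buffer, and hook lever drawn tight at about 19 N; in the last picture the ring stayed shut after release, and the bearing, gauge and bottle were never touched.

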